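# Seat a round speaker in its three-point charging dock

### The arm

A 7-joint arm with a two-finger parallel gripper is mounted at the origin on the work surface. World frame = base frame: x ahead of the robot, y to its left, z up, the work surface at z = 0. Lengths are in m, angles in rad, forces in N, time in s.
With the tool pointing down it reaches from about 0.35 to 0.9 m from the base axis. Payload 19.9 kg.
Tool frame: the origin (TCP) lies between the finger pads; the fingertips stand 25 mm ahead of it and the grasp point (between the pads) lies 6 mm ahead of it; z points along the fingers, y is the line along which they close (so a half turn about z gives the same grasp; the last joint's range is limited). The gripper opens to 94 mm and grips with 3 to 60 N. Pads are 16 mm wide; open, the fingers measure 119 mm over their backs; the gripper's body (75 mm by 177 mm) begins 78 mm behind the grasp point.
Start: joints at [1.105, 0.417, -0.01, 1.614, 0.005, 1.111, -0.053], TCP at [0.258, -0.569, 0.23] pointing down, gripper open.
Joint ranges: [-2.81, 2.81], [-0.39, 2.02], [-1.27, 1.25], [0.06, 2.57], [-1.19, 4.33], [0.19, 2], [-2.82, 2.82]. Speed limits (rad/s): [1.89, 1.89, 2.39, 2.39, 3.01, 3.01, 3.01].

### API

Orientations are given as a unit quaternion [x, y, z, w].
In Python, from rig import bot, vision, finder gives the robot as it stands.
- The arm moves only by the shell command python3 -m crank 'ROWS' [FORCE]. ROWS is a JSON object whose one key "motion" holds a list that holds one entry, the list of rows, each a list of 7 numbers: the opening, from 0 (shut) to 1 (fully open), then the shift along the world's x, y, z in mm, then the turn, a rotation vector about the world's x, y, z in rad. A call has 1 to 12 rows; each row shifts and turns the commanded pose from where the row before left it; what a row does not reach is not made up. A row lasts 1/10 s, in which the tool goes at most 50 mm and 8.59 degrees, less where a joint would pass 70% of its speed; a pose out of reach is approached as far as the arm can. A call is refused whole if a number of a shift passes 50 or a number of a turn 0.15, either way. A call with a gripper value outside its range is refused whole. The fingers move at their own pace and stop on an object; FORCE is the grip in N (left out, the last holds). Time passes only in rows, so rows that do not move let the fingers close. It gives the time, the measured TCP pose, the force, the opening and the grip force at its end, in the units of the state.
- bot.sense(): the state, without advancing time (a new reading comes with each control period).
- vision.capture(name): name is "scene" or "side" or "wrist"; returns a dict with "image" (400x640x3 uint8, red, green, blue), "camera_matrix" (3x3 intrinsics, pixels), "extrinsics" (4x4, takes a point from world to camera coordinates). Camera axes: x right, y up, looking along -z (the intrinsics and any distortion apply to the point x, -y, -z); pixel columns grow to the right and rows downward; lengths in m; the calibration is good to about 2 mm. A picture is of the moment at which its call begins. There is no depth.
- bot.sign_off(): hands the job in; it is judged then, once.
Trained networks look in a picture, given as the dict that the camera call returned (one of the last four; its "shot" number tells which), for a name from the list of things; names that differ only in an ending like _2 or _b are one class to them, and where a whole thing is asked for, a point or a joint stands for the part that bears it (a point fixed in the world has none). Each returns a list of dicts, best first, with "score" (0 to 1); they miss things now and then, are a little off and sometimes report something else, mostly with a low value. They report only what shows in the picture. A call takes as long as a camera call. They do not tell look-alikes from the thing itself.
- finder.search_frame(picture, name): "bbox" ([left, top, right, bottom] in pixels, round what is visible of it).
The state is a dict: "clock": time; "joint_pos": joint angles; "qvel": joint speeds; "joint_efforts": joint torques, N m; "tool_pos": TCP position; "tool_rot": TCP orientation; "wrist_force": force on the tool from outside, world axes, zero at the start; "ft_torque": the same for the moment, N m; "opening": finger opening in m; "grasp_force": force on a finger pad.
Only numpy, scipy, OpenCV 4.12 (cv2) and the standard library are available. Lean on these libraries where they do the work, as an engineer would, in place of code of your own. Each camera call takes 0.05 s, during which the arm holds its last target. There are 200 camera calls.

### The job

Stand the little round red speaker on the ringed spot of its charging dock and let go of it. Then slide the dock's orange-tabbed keeper up behind it until the speaker rests firmly against both brass posts with the keeper's sprung brass pad pressed partway in, never squeezing so hard that the spring bottoms out, and let go so that it stays held at all three points. Leave the mug, the mouse and the earbud case where they are.

Things in the scene. Friction and masses are not known exactly. Their poses are not given: they have to be found in the camera images.
- speaker: Round red speaker with a dark top, an upright cylinder 54 mm in diameter and 46 mm tall, 0.13 to 0.24 kg, standing loose on the desk. Origin: centre of its underside; z up along its axis.
- dock: Black charging dock fixed to the desk, 200 mm long (its x) by 112 mm wide (its y), with a smooth flat deck 14 mm above the desk. Origin: on the desk surface under the centre of the yellow loading ring; the base reaches from 125 mm behind (-x) the origin to 75 mm ahead of it. The keeper slides at the -x end, the fence with the two posts stands at the +x end. z up.
- dock_ring (a point): Centre of the yellow 57 mm ring on the deck. Ahead (+x) stand two rigid upright brass posts, 12 mm in diameter, tops 50 mm above the desk, centres 57 mm apart across y, on an adjustable fence whose setting is not measured: a speaker touching both has its axis 20 to 40 mm ahead of the ring's centre, up to 3 mm left or right. Pushed against one post, the speaker slides over to touch both.
- keeper (a joint): Travel of the keeper along the dock's +x, towards the posts, in m: 0 fully back, 0.075 at its end stop; starts at 0 to 0.008. It drags with about 8 N of friction and stays where it is left.
- keeper_tab (a point): A point on the axis of the keeper's orange finger tab, 10 mm below its top; 95 mm behind the ring's centre at keeper 0. The tab is 14 mm wide (dock y), 10 mm thick (dock x), 24 to 64 mm above the desk. The slide under it is 25 mm above the desk and 32 mm wide; an upright block 49 mm high starts 21 mm ahead of the tab's axis. Axes as the dock's.
- keeper_front (a point): Where the centre of the pad's face is when the spring is out, 50 mm ahead of the tab's axis; moves with the keeper. The flat upright brass pad, 36 mm wide, 26 to 48 mm above the desk, yields from 1 N on, 0.7 N per mm, and bottoms out after 8 mm at 6.7 N. Pressed in about 3 to 6 mm (3 to 5 N over the slide's friction) is right; under 2 N is loose, over 10 N on pad or post is too much.
- mug: White mug with yellow stripes, 80 mm in diameter, 95 mm tall; a bystander. Origin: centre of its underside.
- mouse: Black computer mouse, 100 x 60 x 26 mm; a bystander. Origin: centre of its underside.
- earbud_case: White earbud case, 45 x 62 x 24 mm; a bystander. Origin: centre of its underside.
Not all that is in view belongs to the job. Of the things that look like the speaker, the smallest one is meant.

How it is judged:
On the way, in this order (a step that is already met when the one before it is completed fails the run):
1. the speaker stands upright on the dock's deck at the ring (within 20 mm of the centre line), let go, not yet pressed by the pad (z of speaker in the frame of dock between 0.009 and 0.019 m and angle between speaker's own z axis and vertical below 0.1 rad and x of speaker in the frame of dock between -0.03 and 0.06 m and y of speaker in the frame of dock between -0.02 and 0.02 m and contact force between the fingers and speaker below 0.1 N and contact force between speaker and brass_pad below 1 N), for 0.2 s.
2. the speaker is pressed against both posts by the keeper's pad, not held by the fingers (z of speaker in the frame of dock between 0.009 and 0.019 m and angle between speaker's own z axis and vertical below 0.1 rad and contact force between the fingers and speaker below 0.1 N and contact force between speaker and brass_pad above 2 N and contact force between speaker and post_left above 0.7 N and contact force between speaker and post_right above 0.7 N), for 0.3 s.
At the end, for the whole second after the job is handed in: The speaker stands upright (within 0.1 rad) on the dock's deck, at rest, pressed by the keeper's pad with more than 2 N and against each of the two posts with more than 0.7 N; the fingers touch neither the speaker nor the dock and keeper (all of step 2 and linear speed of speaker below 0.01 m/s and contact force between the fingers and dock below 0.1 N).
It fails at once if the speaker is pressed on the pad or on a post with more than 10 N (pad bottomed out) (contact force between speaker and brass_pad above 10 N or contact force between speaker and post_left above 10 N or contact force between speaker and post_right above 10 N).
It fails at once if the mug, the mouse or the earbud case is pushed away by more than 30 mm, or the mug is tipped (distance of any of mug, mouse, earbud_case from where it was at the start of the episode above 0.03 m or angle between mug's own z axis and vertical above 0.4 rad).
It also fails if it takes over 56 s, if anything falls off the work surface, if the arm or the gripper's body presses on something with over 40 N, if the wrist force passes 120 N, or if a joint passes its speed limit or range.

## Working session

There is one attempt and no reset: what is moved stays moved. The work goes in short steps, Python scripts to look and compute and a shell command to move; the robot and the scene stay as the last step left them, time stands still between calls to the robot, and variables do not carry over. Pictures are saved under pics/ and viewed, at most 10 in all, crops included, and the job is handed in when it is done.

```bash
mkdir -p pics; ls; cat > h.py <<'E'
import numpy as np, cv2
from rig import bot, vision, finder
def ray(c,px):
    K=np.array(c["camera_matrix"]);T=np.array(c["extrinsics"])
    d=np.linalg.inv(K)@np.array([px[0],px[1],1.]); d=np.array([d[0],-d[1],-d[2]])
    R=T[:3,:3]; return -R.T@T[:3,3], R.T@d
def onz(c,px,z):
    o,d=ray(c,px); return o+d*(z-o[2])/d[2]
def proj(c,p):
    K=np.array(c["camera_matrix"]);T=np.array(c["extrinsics"])
    q=T[:3,:3]@np.array(p)+T[:3,3]; q=K@np.array([q[0],-q[1],-q[2]]); return q[:2]/q[2]
def tri(*cp):
    A=np.zeros((3,3));b=np.zeros(3)
    for c,p in cp:
        o,d=ray(c,p);d=d/np.linalg.norm(d);M=np.eye(3)-np.outer(d,d);A+=M;b+=M@o
    return np.linalg.solve(A,b)
def save(n,im): cv2.imwrite("pics/"+n+".png",im[:,:,::-1])
E
python3 - <<'E'
from h import *
np.set_printoptions(precision=3,suppress=True)
ims=[]
for n in["scene","side"]:
    c=vision.capture(n);ims.append(c["image"]);print(n,[k for k in c],ray(c,(320,200)))
    for t in["speaker","dock","keeper","keeper_tab","mug","mouse","earbud_case"]:
        for r in finder.search_frame(c,t)[:4]:
            b=r["bbox"];print(t,round(r["score"],2),np.round(b),onz(c,((b[0]+b[2])/2,(b[1]+b[3])/2),.025))
save("a",ims[0]);save("b",ims[1]);print(bot.sense())
E
```

```text
pics
scene ['image', 'camera_matrix', 'extrinsics', 'shot'] (array([1.207, 0.22 , 0.619]), array([-0.691, -0.389, -0.61 ]))
speaker 0.82 [252. 144. 282. 177.] [ 0.46  -0.345  0.025]
speaker 0.78 [249. 192. 286. 231.] [ 0.62  -0.234  0.025]
speaker 0.73 [276. 173. 303. 204.] [ 0.53  -0.237  0.025]
dock 0.94 [396. 205. 506. 296.] [0.552 0.128 0.025]
keeper 0.79 [420. 204. 455. 237.] [0.481 0.079 0.025]
keeper_tab 0.62 [418. 202. 449. 235.] [0.478 0.071 0.025]
mug 0.91 [234. 224. 297. 292.] [ 0.732 -0.162  0.025]
mouse 0.92 [207. 148. 247. 175.] [ 0.51  -0.424  0.025]
earbud_case 0.98 [376. 173. 407. 191.] [ 0.402 -0.051  0.025]
side ['image', 'camera_matrix', 'extrinsics', 'shot'] (array([0.483, 0.793, 0.691]), array([ 0.071, -0.817, -0.572]))
speaker 0.88 [350. 147. 377. 180.] [ 0.468 -0.329  0.025]
speaker 0.86 [324. 171. 348. 197.] [ 0.532 -0.229  0.025]
dock 0.81 [262. 254. 382. 350.] [0.535 0.158 0.025]
keeper 0.56 [324. 254. 360. 285.] [0.505 0.07  0.025]
keeper_tab 0.61 [323. 255. 361. 289.] [0.504 0.077 0.025]
mug 0.93 [220. 165. 255. 214.] [ 0.763 -0.186  0.025]
mouse 0.85 [339. 141. 374. 158.] [ 0.488 -0.4    0.025]
mouse 0.26 [325. 256. 360. 286.] [0.504 0.074 0.025]
earbud_case 0.64 [385. 226. 410. 252.] [ 0.395 -0.029  0.025]
earbud_case 0.23 [321. 171. 353. 200.] [ 0.529 -0.221  0.025]
{'clock': 0.8, 'joint_pos': array([ 1.105,  0.417, -0.01 ,  1.614,  0.005,  1.111, -0.053]), 'qvel': array([-0.002, -0.002, -0.   , -0.   , -0.002, -0.   ,  0.001]), 'joint_efforts': array([ -0.   , -85.097,   0.638, -42.627,  -0.049,   0.014,   0.   ]), 'tool_pos': array([ 0.258, -0.569,  0.23 ]), 'tool_rot': array([ 0.978,  0.211, -0.   , -0.   ]), 'wrist_force': array([ 0.137,  0.945, -1.317]), 'ft_torque': array([-0.017,  0.038, -0.004]), 'grasp_force': 0.0, 'opening': 0.09407557460604}
```

View pics/a.png

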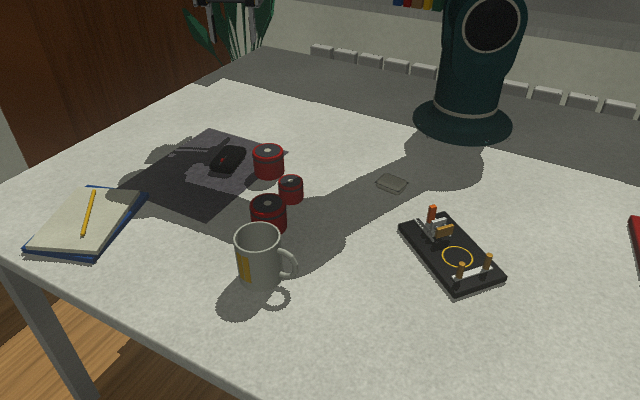

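View pics/b.png

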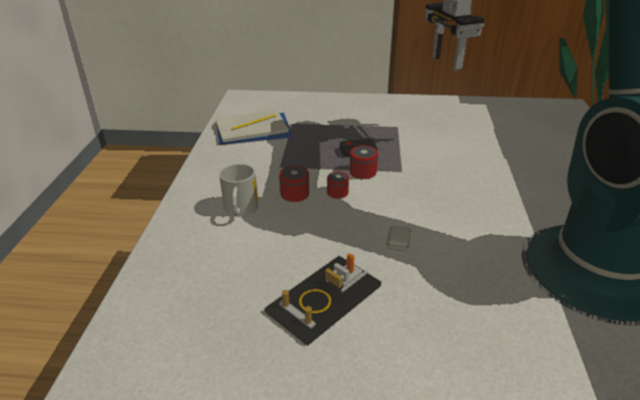

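```bash
python3 - <<'E'
from h import *
np.set_printoptions(precision=4,suppress=True)
out=[]
for n,bx in[("scene",(390,195,520,305)),("side",(255,245,390,350))]:
    c=vision.capture(n);im=c["image"]
    a=im[bx[1]:bx[3],bx[0]:bx[2]]
    out.append(cv2.resize(a,(520,440 if n=="scene" else 404),interpolation=cv2.INTER_CUBIC)[:290+150])
    hsv=cv2.cvtColor(im,cv2.COLOR_RGB2HSV)
    for lo,hi,nm in[((0,140,50),(13,255,255),"orange"),((21,150,80),(34,255,255),"yellow"),((14,80,60),(21,255,255),"brass")]:
        m=cv2.inRange(hsv,lo,hi)
        nn,l,s,ce=cv2.connectedComponentsWithStats(m)
        for i in range(1,nn):
            x,y,w,h,A=s[i]
            if A>8 and x>bx[0] and x<bx[2] and y>bx[1] and y<bx[3]: print(n,nm,s[i],ce[i])
    s=(262,160,320,218) if n=="scene" else (316,160,362,206)
    b=im[s[1]:s[3],s[0]:s[2]]; out.append(cv2.resize(b,(280,280),interpolation=cv2.INTER_CUBIC))
    np.save(n+".npy",im)
W=np.zeros((600,800,3),np.uint8)
W[:300,:390]=cv2.resize(out[0],(390,300));W[300:600,:390]=cv2.resize(out[2],(390,300))
W[:280,400:680]=out[1];W[300:580,400:680]=out[3];save("c",W)
E
```

```text
scene orange [427 204  10  19 117] [431.4701 212.7521]
scene yellow [441 246  32  22 109] [456.0459 255.633 ]
scene brass [435 223  19  16 185] [444.2378 230.3297]
scene brass [483 253  10  17 103] [487.5049 260.7573]
scene brass [456 261  10  18 108] [460.3333 269.1667]
side orange [346 254   8  18  99] [349.9697 262.9596]
side yellow [334 274   7   6  13] [336.8462 276.4615]
side yellow [299 289  33  25 217] [315.2673 300.3825]
side brass [349 255   4   4  11] [350.6364 256.4545]
side brass [325 268  18  20 216] [333.1759 277.3519]
side brass [282 290   8  17 113] [285.5044 297.646 ]
side brass [319 303   9   7  10] [323.4 306.8]
side brass [303 305  16  19 132] [308.4773 313.6212]
```

View pics/c.png

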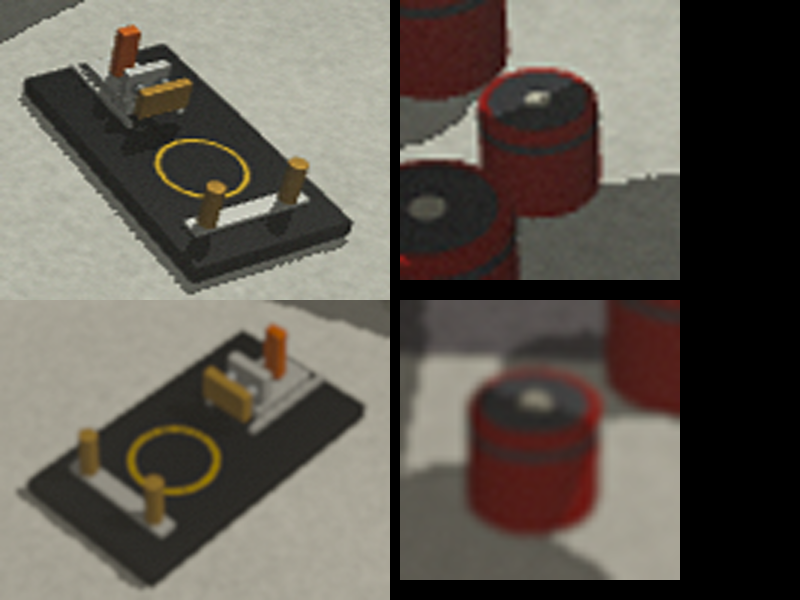

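Three red cylinders in the scene view: (268,161), (268,212), (291,189). The one at (291,189) (side view 338,184) is clearly the smallest, confirmed in the crop, so it is the speaker. The dock has its tab at about (432,206), ring at (457,257) and posts at (462,263) and (490,254).

```bash
python3 - <<'E'
from h import *
np.set_printoptions(precision=4,suppress=True)
a=vision.capture("scene");b=vision.capture("side")
P={}
for k,p,q in[("speakertop",(291,180.1),(338.2,176.4)),("ring",(457.1,256.7),(315.2,301)),("postA",(461.7,263.2),(308,307.3)),("postB",(490,254.4),(285.5,291.5)),("tabtop",(432.7,206),(350.2,254.8))]:
    x=tri((a,p),(b,q));P[k]=x;print(k,x,proj(a,x)-p,proj(b,x)-q)
# swap check
print("swap",tri((a,(461.7,263.2)),(b,(285.5,291.5))))
m=(P["postA"]+P["postB"])/2
print(m-P["ring"],P["ring"]-P["tabtop"],P["postA"]-P["postB"])
# speaker silhouette width
for c,bb in((a,(276,173,303,204)),(b,(324,171,348,197))):
    print(onz(c,((bb[0]+bb[2])/2,(bb[1]+bb[3])/2),.023))
# dock by yellow ring pixels onto z=.014
import scipy.optimize as so
for c,n,r in((a,"scene",(436,243,480,272)),(b,"side",(296,286,336,318))):
    hsv=cv2.cvtColor(c["image"],cv2.COLOR_RGB2HSV);mk=cv2.inRange(hsv,(19,110,50),(36,255,255))
    pts=np.array([onz(c,(x,y),.014)[:2] for y in range(r[1],r[3]) for x in range(r[0],r[2]) if mk[y,x]])
    s=so.least_squares(lambda v:np.hypot(*(pts-v[:2]).T)-v[2],[*P["ring"][:2],.0285],loss="soft_l1",f_scale=.001);print(n,len(pts),s.x)
E
```

```text
speakertop [ 0.5272 -0.2336  0.045 ] [0.2098 0.6667] [ 0.2288 -0.5886]
ring [0.549  0.1414 0.0112] [0.2588 0.5733] [ 0.3216 -0.5481]
postA [0.5603 0.1541 0.0088] [0.5491 1.1791] [ 0.6715 -1.1212]
postB [0.5938 0.1955 0.0835] [-0.2524 -0.5293] [-0.3039  0.489 ]
tabtop [0.4892 0.0674 0.0618] [0.2069 0.5461] [ 0.2677 -0.5411]
swap [0.5997 0.1574 0.0473]
[0.0281 0.0334 0.035 ] [ 0.0598  0.074  -0.0506] [-0.0336 -0.0414 -0.0747]
[ 0.5279 -0.2387  0.023 ]
[ 0.5326 -0.2311  0.023 ]
scene 195 [0.5493 0.1398 0.0269]
side 344 [0.55   0.1444 0.0274]
```

```bash
python3 -m crank '{"motion":[[[1,27,33.4,-3,0,0,0.0464],[1,27,33.4,-3,0,0,0.0464],[1,27,33.4,-3,0,0,0.0464],[1,27,33.4,-3,0,0,0.0464],[1,27,33.4,-3,0,0,0.0464],[1,27,33.4,-3,0,0,0.0464],[1,27,33.4,-3,0,0,0.0464],[1,27,33.4,-3,0,0,0.0464],[1,27,33.4,-3,0,0,0.0464],[1,27,33.4,-3,0,0,0.0464],[1,0,0,0,0,0,0],[1,0,0,0,0,0,0]]]}'
python3 - <<'E'
from h import *
np.set_printoptions(precision=4,suppress=True)
c=vision.capture("wrist");print(ray(c,(320,200)))
for r in finder.search_frame(c,"speaker"):
    b=r["bbox"];print(r["score"],b,onz(c,((b[0]+b[2])/2,(b[1]+b[3])/2),.03))
print(proj(c,(.528,-.2345,.046)),proj(c,(.528,-.2345,0)))
save("d",c["image"])
E
```

```text
clock: 2.2
tool_pos: [0.5279, -0.2347, 0.2002]
tool_rot: [0.903, 0.431, -0.0, -0.0]
wrist_force: [0.0, -0.6, -0.3]
opening: 0.0942
grasp_force: 0.0
(array([ 0.5781, -0.1729,  0.3553]), array([-0.1736, -0.2204, -0.9599]))
0.89 [356.9, 55.0, 445.5, 145.4] [ 0.6386 -0.22    0.03  ]
0.71 [293.0, 150.0, 347.3, 212.2] [ 0.5317 -0.2325  0.03  ]
0.61 [300.8, 245.9, 370.4, 323.4] [ 0.4724 -0.3326  0.03  ]
[318.5117 188.8733] [318.5355 178.2732]
```

View pics/d.png

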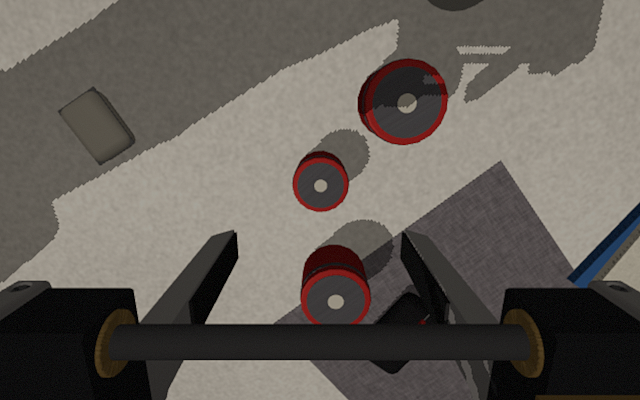

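Wrist view: speaker top at (320,185), the two larger look-alikes at (403,101) and (336,300). The fingers clear all of them. Descend and grip.

```bash
python3 -m crank '{"motion":[[[1,2,1,-40,0,0,0],[1,0,0,-40,0,0,0],[1,0,0,-40,0,0,0],[1,0,0,-30,0,0,0],[1,0,0,-12,0,0,0],[1,0,0,0,0,0,0],[0,0,0,0,0,0,0],[0,0,0,0,0,0,0],[0,0,0,0,0,0,0],[0,0,0,0,0,0,0],[0,0,0,0,0,0,0],[0,0,0,0,0,0,0]]]}' 20
```

```text
clock: 3.5
tool_pos: [0.5297, -0.2345, 0.0387]
tool_rot: [0.903, 0.43, 0.0, 0.0]
wrist_force: [-0.4, 0.0, 4.7]
opening: 0.0535
grasp_force: 20.0
```

```bash
python3 -m crank '{"motion":[[[0,0,0,20,0,0,0],[0,0,0,40,0,0,0],[0,0,0,40,0,0,0],[0,-4,33,40,0,0,0],[0,-4,33,22,0,0,0],[0,-4,33,0,0,0,0],[0,-4,33,0,0,0,0],[0,-5,43,0,0,0,0],[0,-5,43,0,0,0,0],[0,-5,43,0,0,0,0],[0,-5,43,0,0,0,0],[0,0,0,0,0,0,0]]]}'
python3 - <<'E'
from h import *
from scipy.optimize import least_squares
np.set_printoptions(precision=4,suppress=True)
c=vision.capture("wrist");print(bot.sense()["tool_pos"],bot.sense()["opening"])
for n in("dock","keeper","keeper_tab"):
    for r in finder.search_frame(c,n)[:2]: print(n,r)
save("e",c["image"])
for p in((.5495,.1415,.014),(.4892,.0674,.062)):print(proj(c,p))
E
```

```text
clock: 4.7
tool_pos: [0.4926, 0.0739, 0.1991]
tool_rot: [0.901, 0.433, 0.0, -0.001]
wrist_force: [-0.5, -0.3, -2.1]
opening: 0.0534
grasp_force: 20.0
[0.4931 0.0709 0.1989] 0.05388154292508034
dock {'bbox': [262.0, 2.5, 385.6, 216.4], 'score': 0.97}
keeper_tab {'bbox': [302.3, 137.4, 341.6, 194.3], 'score': 0.92}
[320.93    92.7278]
[320.2247 201.7431]
```

View pics/e.png

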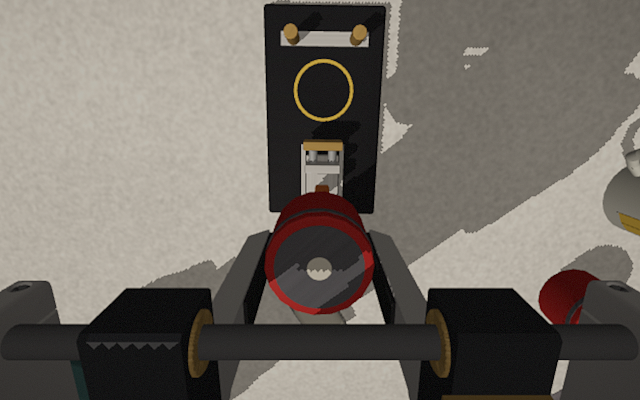

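Wrist view: ring centre (323.5,90), posts (291,32) and (359,33), pad (323,146), tab partly hidden at (321,188). The dock is nearly aligned with the tool.

```bash
python3 - <<'E'
from h import *
from scipy.optimize import least_squares
np.set_printoptions(precision=4,suppress=True)
c=vision.capture("wrist");im=c["image"];s=bot.sense();print(s["tool_pos"],s["tool_rot"])
hsv=cv2.cvtColor(im,cv2.COLOR_RGB2HSV);mk=cv2.inRange(hsv,(20,120,60),(36,255,255))
P=np.array([onz(c,(x,y),.014)[:2] for y in range(50,130) for x in range(280,370) if mk[y,x]])
f=least_squares(lambda v:np.hypot(*(P-v[:2]).T)-v[2],[.5495,.1415,.0285],loss="soft_l1",f_scale=.001);print("ring",f.x,len(P))
L=[];g=cv2.cvtColor(im,cv2.COLOR_RGB2GRAY).astype(float)
for y in range(20,200,6):
    r=g[y]; xl=250+np.argmin(np.diff(r[250:290]));L.append((xl+.5,y))
R=[]
for y in range(20,200,6):
    r=g[y]; xr=360+np.argmax(np.diff(r[360:400]));R.append((xr+.5,y))
for n,Q in(("L",L),("R",R)):
    W=np.array([onz(c,q,.014)[:2] for q in Q],np.float32)
    vx,vy,x0,y0=cv2.fitLine(W,cv2.DIST_HUBER,0,.001,.001).ravel();a=np.arctan2(vy,vx)
    if a<0:a+=np.pi
    d=W-[x0,y0];e=np.abs(d@[-vy,vx]);o=(f.x[:2]-[x0,y0])@[-vy,vx]
    print(n,np.degrees(a),np.median(e),"ring offset",o)
q=s["tool_rot"];phi=np.arctan2(q[1],q[0]);print("tool ahead yaw",np.degrees(2*phi))
A,B=onz(c,(291,32),.05),onz(c,(359,33),.05);print("posts",A,B,np.linalg.norm(A-B),(A+B)/2-[*f.x[:2],.05],np.degrees(np.arctan2(*(A-B)[[1,0]]))-90)
E
```

```text
[0.4938 0.0671 0.1987] [ 0.9032  0.4292 -0.0003  0.    ]
ring [0.5524 0.1419 0.0271] 816
L 50.481853 0.00023446785 ring offset -0.05518437271951577
R 50.5171 0.00022059902 ring offset 0.05534705519964796
tool ahead yaw 50.83032207227867
posts [0.5614 0.1862 0.05  ] [0.6043 0.1503 0.05  ] 0.05600698946171303 [ 0.0304  0.0263 -0.    ] 50.08521626147922
```

```bash
python3 -m crank '{"motion":[[[0,20,25,0,0,0,0],[0,20,25,0,0,0,0],[0,19,24,0,0,0,0],[0,0,0,-40,0,0,0],[0,0,0,-40,0,0,0],[0,0,0,-35,0,0,0],[0,0,0,-15,0,0,0],[0,0,0,-8,0,0,0],[0,0,0,0,0,0,0],[0,0,0,0,0,0,0]]]}'
```

```text
clock: 5.95
tool_pos: [0.5536, 0.1423, 0.0623]
tool_rot: [0.903, 0.43, 0.001, 0.0]
wrist_force: [-0.3, -0.2, -1.4]
opening: 0.0539
grasp_force: 20.0
```

```bash
python3 -m crank '{"motion":[[[0,0,0,-5,0,0,0],[0,0,0,-2,0,0,0],[0,0,0,-1,0,0,0],[0,0,0,0,0,0,0],[0,0,0,0,0,0,0]]]}'
```

```text
clock: 6.45
tool_pos: [0.5528, 0.1423, 0.053]
tool_rot: [0.903, 0.43, 0.0, -0.0]
wrist_force: [0.1, -0.1, -1.2]
opening: 0.0539
grasp_force: 20.0
```

```bash
python3 -m crank '{"motion":[[[0,0,0,-1,0,0,0],[0,0,0,0,0,0,0],[0,0,0,0,0,0,0]]]}'
```

```text
clock: 6.75
tool_pos: [0.5532, 0.1425, 0.0525]
tool_rot: [0.903, 0.43, 0.001, 0.0]
wrist_force: [-0.7, -0.2, 5.9]
opening: 0.0537
grasp_force: 20.0
```

Contact with the deck. I'll release, rise, and back off to view.

```bash
python3 -m crank '{"motion":[[[1,0,0,0,0,0,0],[1,0,0,0,0,0,0],[1,0,0,0,0,0,0],[1,0,0,0,0,0,0],[1,0,0,20,0,0,0],[1,0,0,40,0,0,0],[1,0,0,45,0,0,0],[1,-20,-24,30,0,0,0],[1,-20,-24,12,0,0,0],[1,-20,-24,0,0,0,0],[1,0,0,0,0,0,0],[1,0,0,0,0,0,0]]]}'
python3 - <<'E'
from h import *
np.set_printoptions(precision=4,suppress=True)
c=vision.capture("wrist");print(bot.sense()["tool_pos"])
for n in("speaker","keeper_tab"):
    for r in finder.search_frame(c,n)[:2]: print(n,r)
im=c["image"];hsv=cv2.cvtColor(im,cv2.COLOR_RGB2HSV)
m=cv2.inRange(hsv,(5,150,60),(13,255,255));nn,l,s,ce=cv2.connectedComponentsWithStats(m)
for i in range(1,nn):
    if s[i][4]>15: print("orange",s[i],ce[i],onz(c,ce[i],.06))
save("f",im)
E
```

```text
clock: 7.95
tool_pos: [0.4928, 0.07, 0.1992]
tool_rot: [0.903, 0.43, 0.0, 0.0]
wrist_force: [-0.2, 0.6, -0.5]
opening: 0.0938
grasp_force: 0.0
[0.493  0.0706 0.199 ]
speaker {'bbox': [536.2, 262.5, 603.9, 287.7], 'score': 0.93}
speaker {'bbox': [284.7, 43.8, 351.5, 116.0], 'score': 0.56}
keeper_tab {'bbox': [297.5, 137.8, 339.3, 203.6], 'score': 0.81}
orange [312 182  15  20 259] [318.6216 191.3127] [0.4941 0.0713 0.06  ]
```

View pics/f.png

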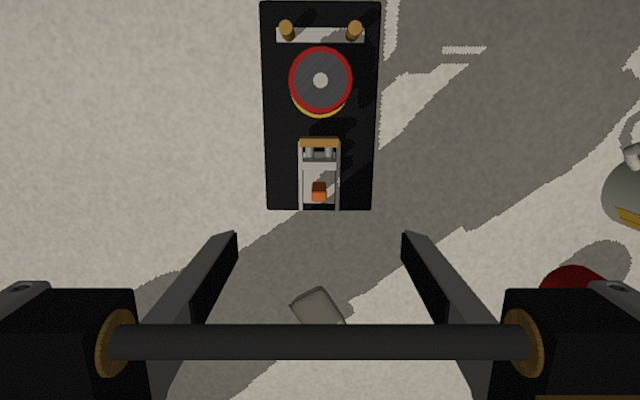

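Speaker stands upright on the ring at (320,80), let go. The tab's top is at (319,197), just below the TCP.

```bash
python3 -m crank '{"motion":[[[1,-3,-4,-40,0,0,0],[1,0,0,-40,0,0,0],[0.6,0,0,-35,0,0,0],[0.4,0,0,-18,0,0,-0.005],[0.4,0,0,-6,0,0,0],[0.4,0,0,0,0,0,0],[0,0,0,0,0,0,0],[0,0,0,0,0,0,0],[0,0,0,0,0,0,0],[0,0,0,0,0,0,0],[0,0,0,0,0,0,0],[0,0,0,0,0,0,0]]]}' 25
python3 - <<'E'
from h import *
c=vision.capture("wrist");s=bot.sense();print(s["tool_pos"],s["wrist_force"],s["opening"])
np.save("w0.npy",c["image"]);save("g",c["image"])
E
```

```text
clock: 9.3
tool_pos: [0.4898, 0.0663, 0.06]
tool_rot: [0.904, 0.428, 0.0, 0.0]
wrist_force: [0.0, 0.6, 0.1]
opening: 0.0174
grasp_force: 0.0
[0.48975121 0.06629699 0.05995454] [-2.72930796  2.36178542  1.37402119] 0.013855064605339472
```

View pics/g.png

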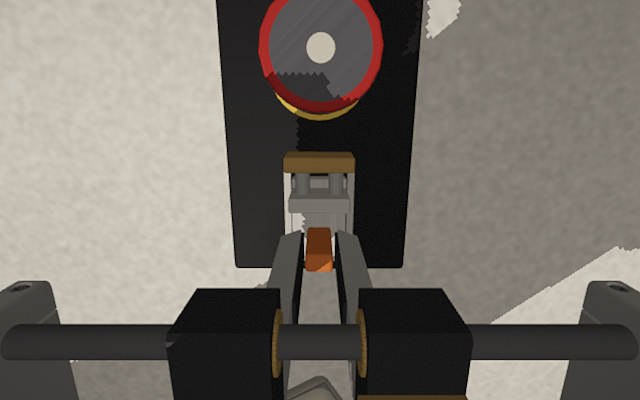

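Tab is held (opening 14 mm); the pad is about 20 mm from the speaker. Slide forward.

```bash
python3 -m crank '{"motion":[[[0,0,0,0,0,0,0],[0,1.3,1.5,0,0,0,0],[0,1.9,2.3,0,0,0,0],[0,1.9,2.3,0,0,0,0],[0,1.9,2.3,0,0,0,0],[0,1.9,2.3,0,0,0,0],[0,1.9,2.3,0,0,0,0]]]}'
python3 -m crank '{"motion":[[[0,1.3,1.5,0,0,0,0],[0,1.3,1.5,0,0,0,0],[0,1.3,1.5,0,0,0,0],[0,1.3,1.5,0,0,0,0]]]}'
python3 -m crank '{"motion":[[[0,1.3,1.5,0,0,0,0],[0,1.3,1.5,0,0,0,0],[0,1.3,1.5,0,0,0,0],[0,1.3,1.5,0,0,0,0],[0,0,0,0,0,0,0]]]}'
python3 - <<'E'
from h import *
c=vision.capture("wrist");s=bot.sense();print(s["tool_pos"],s["wrist_force"],s["opening"],s["wrist_force"][:2]@[.636,.772], (s["tool_pos"][:2]-[.4898,.0663])@[.636,.772])
save("g2",c["image"])
E
```

```text
clock: 10.05
tool_pos: [0.4999, 0.0787, 0.0599]
tool_rot: [0.904, 0.427, -0.001, 0.0]
wrist_force: [-7.3, -4.2, 9.9]
opening: 0.0139
grasp_force: 25.0
clock: 10.45
tool_pos: [0.5049, 0.0847, 0.0599]
tool_rot: [0.904, 0.427, -0.001, 0.0]
wrist_force: [-9.1, -3.7, 11.2]
opening: 0.0137
grasp_force: 25.0
clock: 10.95
tool_pos: [0.5102, 0.0911, 0.0599]
tool_rot: [0.904, 0.428, -0.001, -0.0]
wrist_force: [-7.9, -2.1, 8.9]
opening: 0.0139
grasp_force: 25.0
[0.51021601 0.09112607 0.05986079] [-6.99649637 -1.80728044 10.65337043] 0.013859650600883879 -5.844992188259111 0.03215030826791057
```

View pics/g2.png

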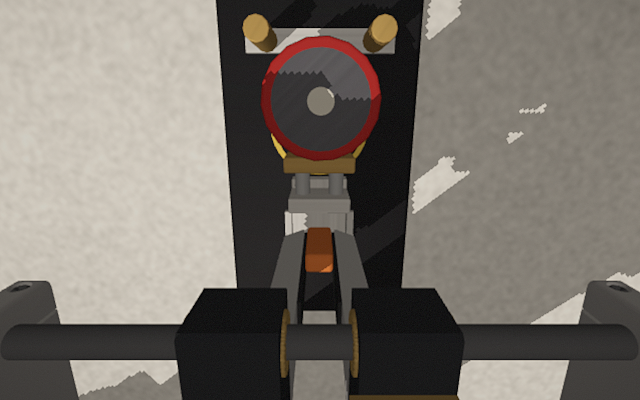

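Now the pad (rows 156–173) pushes the speaker along; the posts at (257,28) and (383,28) are still about 10 mm ahead. Since the camera rides with the keeper, the pad's row shows its compression.

```bash
cat > t.py <<'E'
from h import *
c=vision.capture("wrist");s=bot.sense();im=c["image"];h=cv2.cvtColor(im,cv2.COLOR_RGB2HSV)
m=cv2.inRange(h,(13,100,50),(24,255,255))[140:200,286:354]
rows=np.where(m.sum(1)/255>30)[0]+140
b=cv2.cvtColor(im[150:200,308:334],cv2.COLOR_RGB2GRAY).mean(1); e=np.diff(b)
u=np.array([.636,.772]);d=(s["tool_pos"][:2]-[.4898,.0663])@u*1000
print("t",s["clock"],"trav %.1f F %.1f"%(d,s["wrist_force"][:2]@u),"lat %.1f"%(s["wrist_force"][:2]@[-.772,.636]),"brass",rows.min(),rows.max(),"fill",(m.sum()/255/68).round(2))
np.save("im.npy",im)
E
python3 t.py
python3 -m crank '{"motion":[[[0,0.6,0.8,0,0,0,0],[0,0.6,0.8,0,0,0,0],[0,0.6,0.8,0,0,0,0]]]}' | grep force; python3 t.py
python3 -m crank '{"motion":[[[0,0.6,0.8,0,0,0,0],[0,0.6,0.8,0,0,0,0],[0,0.6,0.8,0,0,0,0]]]}' | grep force; python3 t.py
```

```text
t 11.05 trav 32.1 F -5.3 lat 5.1 brass 158 173 fill 16.22
wrist_force: [-8.1, -3.2, 11.0]
grasp_force: 25.0
t 11.4 trav 35.0 F -7.9 lat 4.2 brass 158 173 fill 16.43
wrist_force: [-7.6, -6.0, 10.9]
grasp_force: 25.0
t 11.75 trav 37.9 F -7.6 lat 3.7 brass 158 173 fill 16.28
```

```bash
python3 -m crank '{"motion":[[[0,0.6,0.8,0,0,0,0],[0,0.6,0.8,0,0,0,0]]]}' | grep wrist; python3 t.py
python3 -m crank '{"motion":[[[0,0.6,0.8,0,0,0,0]]]}' | grep wrist; python3 t.py
python3 -m crank '{"motion":[[[0,0.6,0.8,0,0,0,0]]]}' | grep wrist; python3 t.py
```

```text
wrist_force: [-7.0, -4.2, 11.5]
t 12.0 trav 39.9 F -7.6 lat 2.4 brass 158 173 fill 16.76
wrist_force: [-7.4, -5.0, 10.4]
t 12.15 trav 40.9 F -8.3 lat 2.6 brass 158 173 fill 16.97
wrist_force: [-6.7, -4.8, 11.0]
t 12.3 trav 41.9 F -7.2 lat 2.9 brass 158 173 fill 17.13
```

```bash
for i in 1; do :; done
python3 -m crank '{"motion":[[[0,0.6,0.8,0,0,0,0]]]}' | grep wrist; python3 t.py
python3 -m crank '{"motion":[[[0,0.6,0.8,0,0,0,0]]]}' | grep wrist; python3 t.py
python3 - <<'E'
from h import *
im=np.load("im.npy");save("i",cv2.resize(im[0:240,200:440],(600,600)))
E
```

```text
wrist_force: [-6.9, -4.8, 11.2]
t 12.45 trav 42.9 F -7.1 lat 2.0 brass 158 173 fill 17.26
wrist_force: [-6.0, -5.5, 9.2]
t 12.6 trav 43.9 F -8.8 lat 1.6 brass 158 173 fill 17.37
```

View pics/i.png

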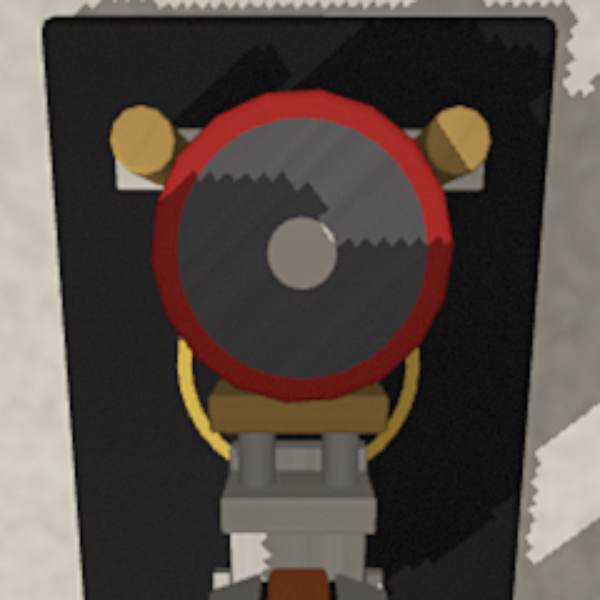

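The speaker is about to touch both posts (crop (140,140) and (460,140)). Continue in 1 mm steps.

```bash

python3 -m crank '{"motion":[[[0,0.6,0.8,0,0,0,0]]]}' | grep wrist; python3 t.py
python3 -m crank '{"motion":[[[0,0.6,0.8,0,0,0,0]]]}' | grep wrist; python3 t.py
```

```text
wrist_force: [-6.2, -5.2, 10.4]
t 12.75 trav 44.9 F -8.8 lat 2.1 brass 158 173 fill 17.4
wrist_force: [-5.3, -5.1, 10.1]
t 12.9 trav 45.9 F -7.4 lat 0.6 brass 158 173 fill 17.47
```

```bash

python3 -m crank '{"motion":[[[0,0.6,0.8,0,0,0,0]]]}' | grep wrist; python3 t.py
```

```text
wrist_force: [-5.9, -5.8, 10.0]
t 13.05 trav 46.9 F -7.4 lat 1.5 brass 158 173 fill 17.49
```

```bash

python3 -m crank '{"motion":[[[0,0.6,0.8,0,0,0,0]]]}' | grep wrist; python3 t.py
python3 -m crank '{"motion":[[[0,0.6,0.8,0,0,0,0]]]}' | grep wrist; python3 t.py
```

```text
wrist_force: [-6.8, -6.4, 10.6]
t 13.2 trav 47.7 F -8.9 lat 0.9 brass 159 174 fill 17.21
wrist_force: [-5.8, -7.1, 11.4]
t 13.35 trav 48.6 F -9.0 lat 1.0 brass 161 175 fill 16.85
```

Compression has begun (at about 47 mm travel).

```bash

python3 -m crank '{"motion":[[[0,0.6,0.8,0,0,0,0]]]}' | grep wrist; python3 t.py
python3 -m crank '{"motion":[[[0,0.6,0.8,0,0,0,0]]]}' | grep wrist; python3 t.py
```

```text
wrist_force: [-7.6, -8.1, 11.4]
t 13.5 trav 49.5 F -11.3 lat -0.1 brass 163 177 fill 16.91
wrist_force: [-7.8, -7.8, 10.6]
t 13.65 trav 50.4 F -10.2 lat 0.2 brass 164 178 fill 16.22
```

```bash

python3 -m crank '{"motion":[[[0,0.6,0.8,0,0,0,0]]]}' | grep wrist; python3 t.py
python3 -m crank '{"motion":[[[0,0.6,0.8,0,0,0,0],[0,0,0,0,0,0,0],[0,0,0,0,0,0,0]]]}' | grep wrist; python3 t.py
```

```text
wrist_force: [-7.9, -9.3, 12.2]
t 13.8 trav 51.3 F -10.8 lat 0.9 brass 166 180 fill 16.16
wrist_force: [-6.6, -8.4, 11.1]
t 14.15 trav 52.2 F -10.7 lat 0.5 brass 168 182 fill 15.93
```

Pad pressed in about 4.7 mm, force about 3–4 N over the friction. Release, rise and check.

```bash

python3 -m crank '{"motion":[[[0.4,0,0,0,0,0,0],[0.4,0,0,0,0,0,0],[0.4,0,0,0,0,0,0],[0.4,0,0,0,0,0,0]]]}'; python3 t.py
python3 -m crank '{"motion":[[[0.4,0,0,10,0,0,0],[0.4,0,0,30,0,0,0],[0.4,0,0,40,0,0,0],[0.4,0,0,20,0,0,0],[0.4,-15,-18,0,0,0,0],[0.4,-15,-18,0,0,0,0],[0.4,0,0,0,0,0,0],[0.4,0,0,0,0,0,0],[0.4,0,0,0,0,0,0]]]}' 
python3 - <<'E'
from h import *
c=vision.capture("wrist");save("j",cv2.resize(c["image"][0:250,200:440],(576,600)))
E
```

```text
clock: 14.55
tool_pos: [0.5235, 0.1082, 0.0598]
tool_rot: [0.904, 0.428, -0.0, -0.0]
wrist_force: [-0.7, 0.4, -0.2]
opening: 0.0368
grasp_force: 0.0
t 14.6 trav 53.8 F -0.6 lat -0.6 brass 172 185 fill 15.68
clock: 15.5
tool_pos: [0.494, 0.0728, 0.1603]
tool_rot: [0.904, 0.428, 0.0, -0.0]
wrist_force: [0.1, 0.0, -0.4]
opening: 0.0375
grasp_force: 0.0
```

View pics/j.png

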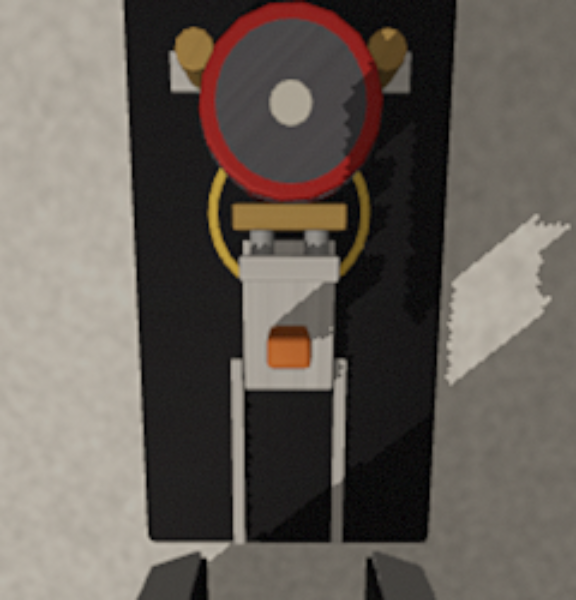

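```bash
python3 - <<'E'
from h import *
a=cv2.imread("pics/g2.png")[:,:,::-1];b=np.load("im.npy")
for im in(a,b):
    m=cv2.inRange(cv2.cvtColor(np.ascontiguousarray(im),cv2.COLOR_RGB2HSV),(4,150,50),(12,255,255))[215:285,300:340]
    r=np.where(m.sum(1)/255>8)[0]+215;print("tab",r.min(),r.max())
ga,gb=[cv2.cvtColor(np.ascontiguousarray(x),cv2.COLOR_RGB2GRAY) for x in(a,b)]
for w in((195,230,288,352),(222,280,302,338)):
    t=ga[w[0]:w[1],w[2]:w[3]];r=cv2.matchTemplate(gb[w[0]-12:w[1]+12,w[2]-4:w[3]+4],t,cv2.TM_CCOEFF_NORMED)
    print(cv2.minMaxLoc(r)[1],np.array(cv2.minMaxLoc(r)[3])-[4,12])
print(ga[180:222,292:350].mean(1).round(),gb[180:222,292:350].mean(1).round())
E
```

```text
tab 228 272
tab 231 275
0.3413354158401489 [4 3]
0.3494899570941925 [-2  3]
[ 98.  98.  97.  97.  97.  97.  98.  95.  86.  82.  84.  85.  85.  86.
  86.  86.  85.  83.  86. 107. 120. 119. 117. 115. 115. 116. 116. 116.
 115. 115. 116. 118. 112. 126. 134. 135. 134. 133. 131. 131. 133. 133.] [ 88.  87.  87.  86.  87.  79.  91. 100.  99. 100.  96.  87.  84.  87.
  89.  88.  89.  89.  88.  86.  85.  84. 105. 120. 119. 118. 116. 116.
 117. 117. 117. 117. 117. 117. 119. 113. 104. 106. 111. 110. 110. 110.]
```

Relative to the tool, the keeper shifted 3 px while the tool sprang 1.6 mm forward, so the keeper stayed put. The pad is still pressed in about 9 px (4.7 mm), and the speaker is upright against both posts with the fingers clear.

```bash
python3 -c "
from rig import bot
print(bot.sign_off())"
```

```text
the job is handed in; nothing more can be done
None
```

I handed the job in with the speaker standing on the dock against both posts, let go, and the keeper's pad pressed in about 4.7 mm (roughly 4 N, estimated from the images); the mug, mouse and earbud case were never approached, and sign-off returned no verdict.

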